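# Fold the document camera away

## Task

Fold the document camera away, one segment after the other: first swing the camera head out until it is fully in line with the boom, then fold the boom all the way down against the mast, and last lower the mast gently to the front until it lies flat over its base. All three must end fully home, and the tape, labels and scissors around it must stay where they are.

Things in the scene. Friction and masses are not known exactly. Their poses are not given: they have to be found in the camera images.
- cam_base: The document camera's base: a black open frame, 265 x 148 mm, rails 18 mm high, fixed to the table. Origin under the frame at table height; x axis points to its rear (away from the robot), y left, z up. The camera folds in the plane y = 0; all hinge axes run along y. The hinges are stiff and stay where they are left. The shoulder is at [90, 0, 75] mm.
- shoulder_hinge (a point): Point on the shoulder hinge axis, between the two black cheeks of the base, 75 mm above the table. The mast turns about it.
- elbow_hinge (a point): Point on the elbow hinge axis, carried by the mast: 185 mm above the shoulder and 30 mm in front of it when the mast is upright. The boom turns about it.
- head_hinge (a point): Point on the head's hinge axis, at the boom's tip, 115 mm from the elbow. The head turns about it.
- mast_grip (a point): Centre of the mast's grip, a black drum at the very top of the grey mast (bar 18 x 20 mm thick): 22 mm diameter, 26 mm over its two domed ends along the hinge axes, on a stem 18 mm wide. 217 mm above the shoulder and 14 mm in front of it when the mast is upright. Pinched by its domed ends it can turn between the fingers.
- boom_grip (a point): Centre of the boom's grip, a black drum like the mast's on the upper side of the white boom (bar 16 mm wide, 14 mm thick): 80 mm along it from the elbow, 26 mm off its centre line. Pinched by its ends it turns between the fingers. Once folded, boom and mast rise 100 mm above the drum close behind it: a hand from straight above strikes them, one leaning 25 to 45 degrees to the front clears.
- head_grip (a point): Midway between the two grey domed buttons on the sides of the camera head, 34 mm over both along the hinge axes (20 mm diameter at their root), 44 mm from the head's hinge. The head is a black block 28 mm wide along the hinge axes, 20 mm thick, 46 mm long with a lens on its free end. Pinched by the buttons it turns between the fingers, most easily when held lightly.
- head (a joint): Angle of the head against the boom, rad: 0 = at right angles to the boom, hanging down; grows as the head swings out to the front and up; 1.57 = in line with the boom, pointing on from its tip (stop). Moves with about 0.03 N m.
- boom (a joint): Angle of the boom against the mast, rad: 0 = at right angles to the mast, pointing forward; grows as the boom goes down; 1.57 = alongside the mast, its tip by the shoulder (stop). Moves with about 0.5 N m.
- mast (a joint): Angle of the mast, rad: 0 = upright, grows as it comes down to the front (frame -x); 1.57 = lying level over the base (stop), grip 75 - 14 = 61 mm above the table. Moves with about 1.4 N m.
- tape_roll: Bystander: roll of masking tape, 104 mm across, 25 mm high, lying left of the base. Leave alone.
- label_roll: Bystander: roll of labels, 68 mm across, 40 mm high, standing right of the base. Leave alone.
- scissors: Bystander: scissors, 191 mm long, 11 mm high, lying in front of the base. Leave alone.

How it is judged:
On the way, in this order (a step that is already met when the one before it is completed fails the run):
1. the head is in line with the boom (within 0.12 rad) (value of joint head above 1.45 rad), for 0.2 s.
2. then the boom is folded against the mast (within 0.12 rad), the head still in line (value of joint boom above 1.45 rad and value of joint head above 1.4 rad), for 0.2 s.
3. then the mast lies flat (within 0.12 rad) (value of joint mast above 1.45 rad), for 0.2 s.
At the end, for the whole second after the job is handed in: Head in line with the boom, boom alongside the mast and mast flat over the base, each within 0.12 rad (7 degrees) of its stop, all at rest (value of joint each of head, boom, mast above 1.45 rad and velocity of joint head between -0.1 and 0.1 rad/s and velocity of joint boom between -0.1 and 0.1 rad/s and velocity of joint mast between -0.1 and 0.1 rad/s); the robot touches nothing.
It fails at once if the boom is folded more than 0.8 rad while the head is not yet swung out (value of joint boom above 0.8 rad and value of joint head below 1.2 rad).
It fails at once if the mast is lowered more than 0.6 rad while the boom is not yet folded (value of joint mast above 0.6 rad and value of joint boom below 1.2 rad).
It fails at once if the mast comes down faster than 2.5 rad/s (not lowered gently) (velocity of joint mast above 2.5 rad/s).
It fails at once if the tape, labels or scissors are moved more than 20 mm (distance of any of tape_roll, label_roll, scissors from where it was at the start of the episode above 0.02 m).
It also fails if it takes over 67 s, if anything falls off the work surface, if the arm or the gripper's body presses on something with over 40 N, if the wrist force passes 120 N, or if a joint passes its speed limit or range.

## Robot

A 7-joint arm with a two-finger parallel gripper is mounted at the origin on a cart in front of the work surface, level with it; the furniture and walls round the work are solid. World frame = base frame: x ahead of the robot, y to its left, z up, the work surface at z = 0. Lengths are in m, angles in rad, forces in N, time in s.
With the tool pointing down it reaches from about 0.4 to 0.875 m from the base axis. Payload 6.5 kg.
Tool frame: the origin (TCP) lies midway between the tips of the shut fingers; the grasp point (between the pads) lies 19 mm behind it; z points along the fingers, y is the line along which they close (so a half turn about z gives the same grasp; the last joint's range is limited). The gripper opens to 88 mm and grips with 3 to 60 N. Pads are 18 mm wide; open, the fingers measure 123 mm over their backs; the gripper's body (75 mm by 187 mm) begins 45 mm behind the grasp point.
Start: joints at [-1.414, 0.536, -0.004, 1.538, 0.003, 1.067, -0.071], TCP at [0.144, 0.634, 0.239] pointing down, gripper open.
Joint ranges: [-2.7, 2.7], [-0.37, 2.16], [-1.27, 1.26], [0.24, 2.4], [-1.31, 4.45], [0.19, 1.91], [-2.76, 2.76]. Speed limits (rad/s): [2.39, 2.39, 3.14, 3.14, 3.14, 3.14, 3.14].

## Interface

Orientations are given as a unit quaternion [w, x, y, z].
In Python, from station import arm gives the robot as it stands.
- The arm moves only by the shell command python3 -m crank 'ROWS' [OPENING] [FORCE]. ROWS is JSON, a list of rows, each a list of 2 entries, a list of its own where there are three numbers: the shift along the tool's x, y, z in m, then the turn, a rotation vector about the tool's x, y, z in degrees. A call has 1 to 10 rows; each row shifts and turns the commanded pose from where the row before left it, along the tool's axes as they then stand; what a row does not reach is not made up. A row lasts 1/10 s, in which the tool goes at most 50 mm and 8.59 degrees, less where a joint would pass 70% of its speed; a pose out of reach is approached as far as the arm can. A call is refused whole if a number of a shift passes 0.05 or a number of a turn 8.59, either way. A call with a gripper value outside its range is refused whole. OPENING is the finger opening in m, from 0 to 0.0881, set as the call begins (- or left out, the last holds). The fingers move at their own pace and stop on an object; FORCE is the grip in N (left out, the last holds). Time passes only in rows, so rows that do not move let the fingers close. It gives the time, the measured TCP pose, the force, the opening and the grip force at its end, in the units of the state.
- arm.get_state(): the state, without advancing time (a new reading comes with each control period).
- arm.grab_frame(name): name is "side" or "top" or "wrist"; returns a dict with "color" (480x640x3 uint8, red, green, blue), "z_map" (480x640 float32, m along the optical axis (not along the pixel's ray), 0 where there is no reading), "K" (3x3 intrinsics, pixels), "position" and "attitude" of the camera in the world. Camera axes: x right, y down, z forward; pixel columns grow to the right and rows downward; lengths in m; the calibration is good to about 2 mm. A picture is of the moment at which its call begins.
- arm.job_done(): hands the job in; it is judged then, once.
The state is a dict: "t": time; "joint_positions": joint angles; "dq": joint speeds; "effort": joint torques, N m; "eef_pos": TCP position; "ee_rot": TCP orientation; "force": force on the tool from outside, world axes, zero at the start; "moment": the same for the moment, N m; "finger_gap": finger opening in m; "grasp_force": force on a finger pad.
Only numpy, scipy, OpenCV 4.12 (cv2) and the standard library are available. Lean on these libraries where they do the work, as an engineer would, in place of code of your own. Each camera call takes 0.05 s, during which the arm holds its last target. There are 200 camera calls.

## Working session

There is one attempt and no reset: what is moved stays moved. The work goes in short steps, Python scripts to look and compute and a shell command to move; the robot and the scene stay as the last step left them, time stands still between calls to the robot, and variables do not carry over. Pictures are saved under pics/ and viewed, at most 10 in all, crops included, and the job is handed in when it is done.

```bash
ls; mkdir -p pics; python3 - <<'E'
from station import arm
import cv2,numpy as np
s=arm.get_state();print(s)
for n in ["side","top"]:
    f=arm.grab_frame(n);print(n,f["K"].tolist(),f["position"],f["attitude"])
    cv2.imwrite(f"pics/{n}0.png",f["color"][:,:,::-1]);np.savez(f"pics/{n}0.npz",**f)
E
```

```text
pics
{'t': 0.0, 'joint_positions': array([-1.41419598,  0.53714452, -0.00444444,  1.53884246,  0.00260478,
        1.06728944, -0.0711967 ]), 'dq': array([ 0.00013936,  0.00147352,  0.00170596, -0.00034189, -0.00044921,
       -0.00016264,  0.00054678]), 'effort': array([ 6.35239940e-04, -5.70969772e+01,  9.90730114e-01, -2.51615632e+01,
       -5.63142425e-02,  1.76619063e-02,  1.63550112e-04]), 'eef_pos': array([0.1435064 , 0.63334721, 0.237865  ]), 'ee_rot': array([-3.10621629e-05,  1.11128879e-01,  9.93805649e-01, -8.38426461e-04]), 'force': array([ 0.2550801 ,  0.30073422, -0.42634842]), 'moment': array([ 0.00609295, -0.007327  , -0.005625  ]), 'grasp_force': 0.0, 'finger_gap': 0.08814865516321164}
side [[579.0412282519251, 0.0, 323.9911020100446], [0.0, 579.0412282519251, 235.38996716909796], [0.0, 0.0, 1.0]] [ 0.24033442 -0.73854966  0.70429418] [-0.47145393  0.86142698 -0.16718785  0.08788048]
top [[487.8392499438577, 0.0, 316.4525332138017], [0.0, 487.8392499438577, 239.85994786484457], [0.0, 0.0, 1.0]] [0.45032844 0.03800657 1.04192055] [ 0.0595126  -0.69487396  0.71549235 -0.04097722]
```

View pics/side0.png

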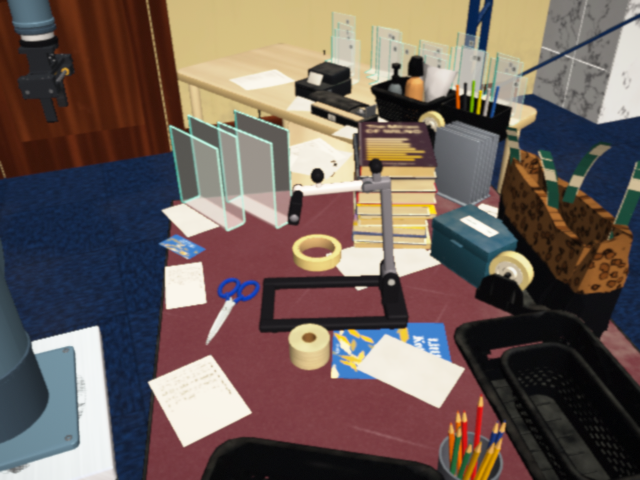

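View pics/top0.png

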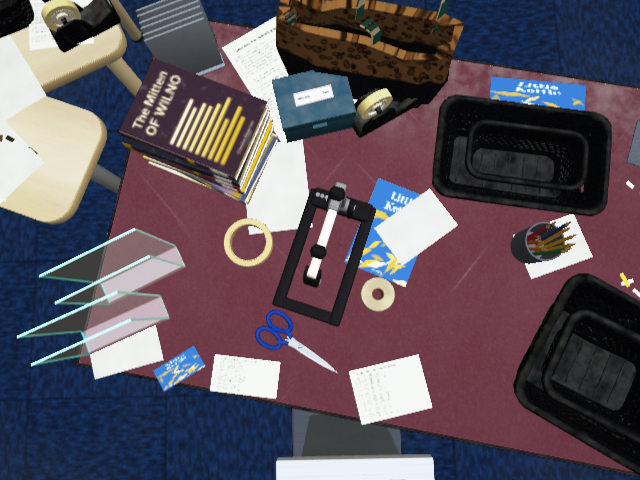

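The side view shows the mast upright (390,190–280), the boom out to the front (white, 300–370,187), the head hanging at (296,205), and drums at (317,176) and (376,167). The top view shows the frame with corners at about (313,183), (376,207), (338,325) and (273,303).

```bash
cat > h.py <<'E'
import numpy as np,cv2
from scipy.spatial.transform import Rotation as R
def rot(q): return R.from_quat(np.r_[q[1:],q[0]])
def cloud(f):
    z=f["z_map"];v,u=np.mgrid[:480,:640];K=f["K"]
    c=np.stack([(u-K[0,2])/K[0,0]*z,(v-K[1,2])/K[1,1]*z,z],-1)
    p=rot(f["attitude"]).apply(c.reshape(-1,3)).reshape(480,640,3)+f["position"]
    p[z==0]=np.nan
    return p
def proj(f,p):
    c=rot(f["attitude"]).inv().apply(np.atleast_2d(p)-f["position"]);q=c@np.array(f["K"]).T
    return q[:,:2]/q[:,2:]
E
python3 - <<'E'
from h import *
f=dict(np.load("pics/top0.npz"));p=cloud(f);c=f["color"].astype(int)
m=(c.max(-1)<60)&(p[...,2]>0.009)&(p[...,2]<0.03)
m[:170]=0;m[335:]=0;m[:,:262]=0;m[:,385:]=0
xy=p[m][:,:2];r=cv2.minAreaRect((xy*1000).astype(np.float32));print(m.sum(),np.median(p[m][:,2]),r,cv2.boxPoints(r).tolist())
# robust: percentile extents along yaw
for nm in ["top","side"]:
    g=dict(np.load(f"pics/{nm}0.npz"));P=cloud(g);C=g["color"].astype(int)
    yaw=np.deg2rad(r[2]); 
    cen=np.array(r[0])/1000
    ax=np.array([np.cos(yaw),np.sin(yaw)])
    if r[1][0]<r[1][1]: ax=np.array([-ax[1],ax[0]])
    if ax[0]<0: ax=-ax
    ay=np.array([-ax[1],ax[0]])
    d=P[...,:2]-cen; L=np.stack([d@ax,d@ay,P[...,2]],-1)
    s=(abs(L[...,0])<.3)&(abs(L[...,1])<.04)&(L[...,2]>.08)&(L[...,2]<.4)
    if nm=="top": print("yaw",np.rad2deg(np.arctan2(ax[1],ax[0])),cen)
    A=np.zeros((600,800,3),np.uint8)+90
    for l,cc in zip(L[s],C[s]):
        u=int(400+l[0]*1500);v=int(580-l[2]*1500)
        if 0<=u<798 and 0<=v<598: A[v:v+3,u:u+3]=cc[::-1]
    cv2.imwrite(f"pics/prof_{nm}.png",A)
    w=s&(C.min(-1)>170);q=L[w]
    if len(q): print(nm,"white",len(q),q.mean(0),q.min(0),q.max(0),np.polyfit(q[:,0],q[:,2],1))
E
```

```text
3651 0.018228283612076845 ((554.1569213867188, 16.33111572265625), (212.76947021484375, 265.63238525390625), 70.05255126953125) [[393.014892578125, -38.35984420776367], [642.7109375, -128.98248291015625], [715.2989501953125, 71.02207946777344], [465.6029052734375, 161.64471435546875]]
yaw -19.94744873046875 [0.55415692 0.01633112]
top white 554 [-0.00151337  0.03149091  0.25839498] [-0.06476788  0.00341402  0.08141144] [0.10330267 0.03959814 0.2797099 ] [0.06098816 0.25848728]
side white 614 [-0.0017911   0.02694007  0.25488232] [-0.06282522  0.01956477  0.11489691] [0.09075407 0.03969981 0.28559007] [-0.07899194  0.25474084]
```

```bash
python3 - <<'E'
from h import *
f=dict(np.load("pics/top0.npz"));p=cloud(f);c=f["color"].astype(int)
m=(c.max(-1)<60)&(p[...,2]>0.009)&(p[...,2]<0.03)
m[:170]=0;m[335:]=0;m[:,:262]=0;m[:,385:]=0
n,l,st,_=cv2.connectedComponentsWithStats(m.astype(np.uint8),connectivity=8)
print(st[np.argsort(-st[1:,4])[:3]+1])
k=1+st[1:,4].argmax();m=l==k
r=cv2.minAreaRect((p[m][:,:2]*1000).astype(np.float32));print(r)
yaw=np.deg2rad(r[2]);ax=np.array([np.cos(yaw),np.sin(yaw)])
if r[1][0]<r[1][1]: ax=np.array([-ax[1],ax[0]])
if ax[0]<0: ax=-ax
ay=np.array([-ax[1],ax[0]]);cen=np.array(r[0])/1000
print("yaw",np.rad2deg(np.arctan2(ax[1],ax[0])),cen)
np.savez("base.npz",cen=cen,ax=ax)
out=[]
for nm in ["top","side"]:
    g=dict(np.load(f"pics/{nm}0.npz"));P=cloud(g);C=g["color"].astype(int)
    d=P[...,:2]-cen; L=np.stack([d@ax,d@ay,P[...,2]],-1)
    s=(abs(L[...,0])<.25)&(abs(L[...,1])<.03)&(L[...,2]>.03)&(L[...,2]<.36)
    A=np.zeros((590,400,3),np.uint8)+90
    for q,cc in zip(L[s],C[s]):
        u=int(220+q[0]*1600);v=int(580-q[2]*1600)
        if 0<=u<398 and 0<=v<588: A[v:v+3,u:u+3]=cc[::-1]
    out.append(A)
    w=s&(C.min(-1)>150)&(L[...,2]>.2);q=L[w]
    print(nm,"white",len(q),np.median(q,0),q.min(0),q.max(0),np.polyfit(q[:,0],q[:,2],1))
cv2.imwrite("pics/prof.png",np.hstack(out))
E
```

```text
[[ 273  188  103  138 3595]
 [ 338  210   10    8   37]
 [ 347  197    5    5    9]]
((565.1802368164062, 46.704124450683594), (148.146484375, 265.63238525390625), 70.05255126953125)
yaw -19.94744873046875 [0.56518024 0.04670412]
top white 633 [ 0.01067732 -0.00069408  0.25959767] [-0.06476786 -0.00812705  0.24804633] [0.09316073 0.00728663 0.2797099 ] [0.0947816  0.25906092]
side white 690 [-0.00035859 -0.00676185  0.25661867] [-0.06579122 -0.01878146  0.20771012] [0.09281786 0.00931413 0.28581703] [0.10796394 0.25653381]
```

View pics/prof.png

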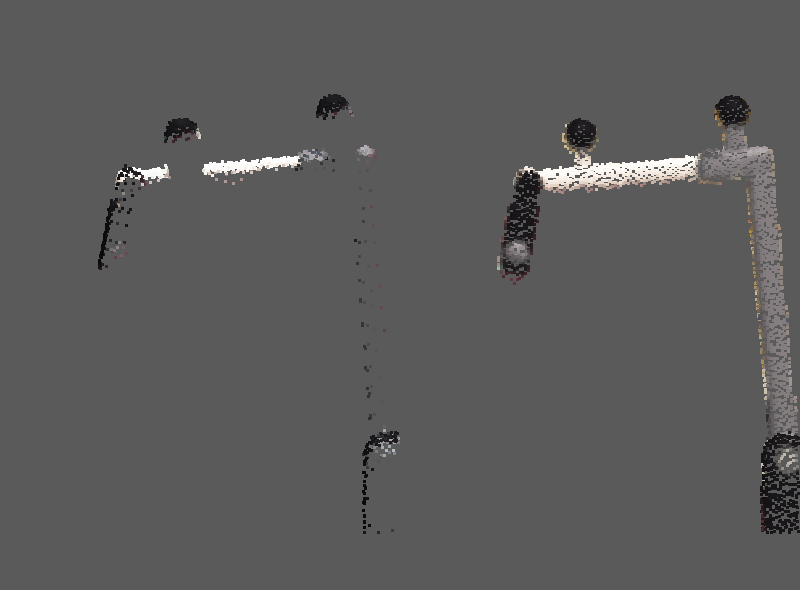

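The profile gives a consistent geometry: frame 148×265 mm, yaw −19.9°, mast tilted about 0.08, boom about 0.03, head about 0.27. In local x,z (m) the head button is at (−.065,.205), the boom drum at (−.025,.28) and the mast drum at (.070,.293).

I'll lift, then orient the hand leaning to the front.

```bash
cat >> h.py <<'E'
B=np.load("base.npz") if __import__("os").path.exists("base.npz") else None
def w(lx,lz,ly=0):
    ax=B["ax"];ay=np.array([-ax[1],ax[0]]);return np.r_[B["cen"]+lx*ax+ly*ay,lz]
def show(s,tgt=None,lean=None,back=0):
    """grasp point in local frame, orientation error and tool-frame shift to bring grasp point to tgt (back m behind)"""
    Q=rot(s["ee_rot"]);M=Q.as_matrix();ax=B["ax"]
    g=s["eef_pos"]-.019*M[:,2];d=g[:2]-B["cen"]
    print("t %.2f"%s["t"],"grasp lx %.4f ly %.4f z %.4f"%(d@ax,d@[-ax[1],ax[0]],g[2]),"gap %.4f gf %.1f"%(s["finger_gap"],s["grasp_force"]),"F",np.round(s["force"],1))
    X=np.r_[-ax,0];Z=np.r_[0,0,-1.]
    l=np.rad2deg(np.arctan2(-M[:,2]@X,M[:,2]@Z));print("lean %.1f"%l)
    if lean is None: lean=l
    a=np.deg2rad(lean);T=np.c_[X,np.cross(Z,X),Z]@R.from_euler("y",-a).as_matrix()
    print("turn deg",np.round(np.rad2deg(R.from_matrix(M.T@T).as_rotvec()),1))
    if tgt is not None: print("shift mm now",np.round(1000*M.T@(w(*tgt)-back*T[:,2]-g),1),"in target axes",np.round(1000*T.T@(w(*tgt)-back*T[:,2]-g),1))
E
python3 -m crank '[[[0,0,-0.04],[0,0,0]],[[0,0,-0.04],[0,0,0]],[[0,0,-0.04],[0,0,0]],[[0,0,-0.04],[0,0,0]],[[0,0,0],[0,0,7.2]],[[0,0,0],[0,-8,0]],[[0,0,0],[0,-8,0]],[[0,0,0],[0,-8,0]],[[0,0,0],[0,0,0]]]' 0.06
python3 - <<'E'
from h import *
from station import arm
s=arm.get_state();show(s,(-.065,.205),48,.1);print(s["joint_positions"])
g=dict(np.load("pics/side0.npz"));P=cloud(g)
print("glass heights",np.nanmax(P[120:230,170:290,2]))
E
```

```text
t: 1.0
eef_pos: [0.1374, 0.6349, 0.3955]
ee_rot: [0.205, 0.165, 0.964, -0.038]
force: [-1.7, -0.5, -0.4]
finger_gap: 0.0599
grasp_force: 0.0
t 1.00 grasp lx -0.6105 ly 0.4069 z 0.4129 gap 0.0599 gf 0.0 F [-1.7 -0.5 -0.4]
lean 24.0
turn deg [  0.1 -24.    0.6]
shift mm now [-368.8 -410.4  321.1] in target axes [-210.5 -406.9  444.5]
[-1.68153469  0.50382803  0.09910932  1.28645475  0.34168966  1.51567404
 -0.40517945]
glass heights 0.22877711034260245
```

```bash

python3 -m crank '[[[-0.033,-0.031,0.0147],[0,0,0]],[[-0.033,-0.031,0.0147],[0,0,0]],[[-0.033,-0.031,0.0147],[0,0,0]],[[-0.033,-0.031,0.0147],[0,0,0]],[[-0.033,-0.031,0.0147],[0,0,0]],[[-0.033,-0.031,0.0147],[0,0,0]],[[-0.033,-0.031,0.0147],[0,0,0]],[[-0.033,-0.031,0.0147],[0,0,0]],[[-0.033,-0.031,0.0147],[0,0,0]],[[-0.033,-0.031,0.0147],[0,0,0]]]'
python3 - <<'E'
from h import *
from station import arm
s=arm.get_state();show(s,(-.065,.205),48,.1);print(s["joint_positions"])
E
```

```text
t: 2.0
eef_pos: [0.3783, 0.2161, 0.3985]
ee_rot: [0.203, 0.171, 0.963, -0.035]
force: [0.2, 1.3, 0.8]
finger_gap: 0.0598
grasp_force: 0.0
t 2.00 grasp lx -0.2412 ly 0.0955 z 0.4159 gap 0.0598 gf 0.0 F [0.2 1.3 0.8]
lean 23.8
turn deg [  0.  -24.2  -0.2]
shift mm now [-35.4 -95.5 172.8] in target axes [ 38.9 -95.5 172.1]
[-1.31145073 -0.14860577  0.346393    2.04884286  0.49419182  1.16657955
  0.07034178]
```

```bash

python3 -m crank '[[[0,-0.048,0],[0,0,0]],[[0,-0.0475,0],[0,0,0]],[[0,0,0],[0,-8,0]],[[0,0,0],[0,-8,0]],[[0,0,0],[0,-8,0]],[[0.038,0,0],[0,0,0]],[[0,0,0.04],[0,0,0]],[[0,0,0.04],[0,0,0]],[[0,0,0.04],[0,0,0]],[[0,0,0],[0,0,0]]]'
python3 - <<'E'
from h import *
from station import arm
s=arm.get_state();show(s,(-.065,.205),48,.0);print(s["joint_positions"])
for n in ["side","wrist"]:
    f=arm.grab_frame(n);np.savez(f"pics/{n}1.npz",**f)
    im=f["color"][:,:,::-1].copy()
    print(n,proj(f,[w(-.065,.205),w(-.065,.205,.017),w(-.065,.205,-.017)]).tolist())
    cv2.imwrite(f"pics/{n}1.png",im[100:300,230:430] if n=="side" else im)
a=cv2.resize(cv2.imread("pics/side1.png"),(400,400));b=cv2.resize(cv2.imread("pics/wrist1.png"),(400,300))
o=np.zeros((400,800,3),np.uint8);o[:,:400]=a;o[:300,400:]=b;cv2.imwrite("pics/c1.png",o)
E
```

```text
t: 3.0
eef_pos: [0.3627, 0.1199, 0.3804]
ee_rot: [0.41, 0.167, 0.894, -0.067]
force: [-0.5, 0.8, 0.6]
finger_gap: 0.0599
grasp_force: 0.0
t 3.00 grasp lx -0.2297 ly -0.0003 z 0.3928 gap 0.0599 gf 0.0 F [-0.5  0.8  0.6]
lean 49.2
turn deg [ 0.1  1.2 -1.3]
shift mm now [ 34.4  -0.7 247.4] in target axes [ 29.4   0.3 248.1]
[-0.52677768 -0.27634094 -0.52809764  2.39018999  0.86476119  1.01509138
 -0.33546448]
side [[293.6995996102717, 213.45236009065607], [293.8197694156145, 208.44229830875847], [293.5758821348861, 218.61032962729976]]
wrist [[314.99384780553083, 161.40740579202432], [333.8573150468, 160.9895138445079], [296.13600819183125, 161.8251730678558]]
```

View pics/c1.png

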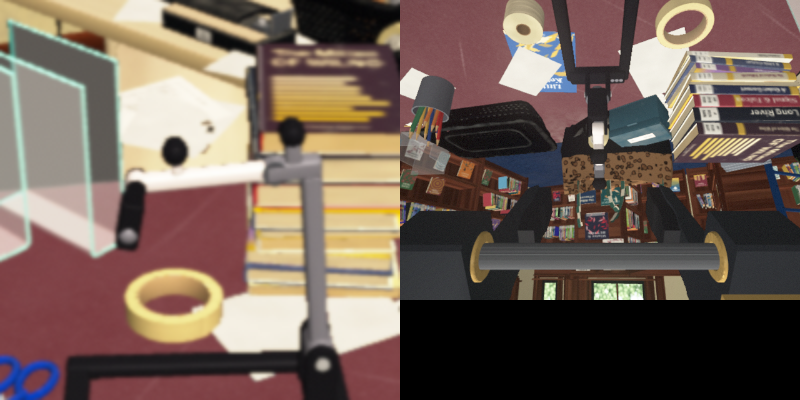

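The side view shows the near button at about (293,218), which matches the prediction. In the wrist view the camera is centred between the fingers. Next is the approach.

```bash

python3 -m crank '[[[0.01,0,0.03],[0,0,0]],[[0.01,0,0.03],[0,0,0]],[[0.01,0,0.03],[0,0,-1.3]],[[0,0,0.03],[0,0,0]],[[0,0,0.03],[0,0,0]],[[0,0,0],[0,0,0]]]' 0.06
python3 - <<'E'
from h import *
from station import arm
s=arm.get_state();show(s,(-.065,.205),48,.0);print(s["joint_positions"])
E
```

```text
t: 3.7
eef_pos: [0.394, 0.1167, 0.3561]
ee_rot: [0.414, 0.167, 0.893, -0.057]
force: [-0.5, -0.8, 0.5]
finger_gap: 0.0602
grasp_force: 0.0
t 3.70 grasp lx -0.1992 ly 0.0070 z 0.3684 gap 0.0602 gf 0.0 F [-0.5 -0.8  0.5]
lean 49.5
turn deg [ 1.2  1.4 -1.7]
shift mm now [ 36.6 -12.2 208. ] in target axes [ 31.6  -7.  209.1]
[ 0.29938935 -0.33939856 -1.07988298  2.39455385  0.8113482   0.66805664
 -0.20681968]
```

```bash

python3 -m crank '[[[-0.013,0,0.015],[0,2,0]],[[-0.013,0,0.015],[0,2,0]],[[-0.013,0,0.015],[0,2,0]],[[-0.013,0,0.015],[0,2,0]],[[0,0,0],[0,0,0]]]' 0.06
python3 - <<'E'
from h import *
from station import arm
s=arm.get_state();show(s,(-.065,.205),41,.0);print(s["joint_positions"])
E
```

```text
t: 4.2
eef_pos: [0.4691, 0.0931, 0.3523]
ee_rot: [0.35, 0.168, 0.921, -0.044]
force: [-1.0, 0.3, -0.5]
finger_gap: 0.06
grasp_force: 0.0
t 4.20 grasp lx -0.1186 ly 0.0103 z 0.3666 gap 0.0600 gf 0.0 F [-1.   0.3 -0.5]
lean 41.3
turn deg [ 1.7  0.2 -1.3]
shift mm now [ 65.9 -16.3 156.5] in target axes [ 65.5 -10.3 157.2]
[ 0.31856683 -0.13333549 -0.89627223  2.25821501  0.79467241  0.64122734
  0.03858229]
```

```bash

python3 -m crank '[[[0.016,-0.004,0.02],[0,0,0]],[[0.017,-0.004,0.02],[0,0,0]],[[0.017,-0.004,0.02],[1.7,0,-1.3]],[[0.016,0,0.02],[0,0,0]],[[0,0,0],[0,0,0]]]' 0.06
python3 - <<'E'
from h import *
from station import arm
s=arm.get_state();show(s,(-.065,.205),41,.0);print(s["joint_positions"])
E
```

```text
t: 4.7
eef_pos: [0.4658, 0.0837, 0.2447]
ee_rot: [0.345, 0.16, 0.923, -0.063]
force: [0.3, 0.1, -0.3]
finger_gap: 0.0598
grasp_force: 0.0
t 4.70 grasp lx -0.1185 ly 0.0009 z 0.2590 gap 0.0598 gf 0.0 F [ 0.3  0.1 -0.3]
lean 41.1
turn deg [-0.1  0.1  0.4]
shift mm now [-4.9 -0.8 75.9] in target axes [-5.  -0.9 75.9]
[ 0.28392333  0.18775137 -1.01709445  2.38606754  1.35572826  0.78519207
 -0.55800169]
```

```bash

python3 -m crank '[[[-0.002,0,0.019],[0,0,0]],[[-0.001,0,0.019],[0,0,0]],[[-0.001,0,0.019],[0,0,0]],[[-0.001,0,0.019],[0,0,0]],[[0,0,0],[0,0,0]]]' 0.06
python3 - <<'E'
from h import *
from station import arm
s=arm.get_state();show(s,(-.065,.205),41,.0);print(s["joint_positions"])
for n in ["side","wrist"]:
    f=arm.grab_frame(n);im=f["color"][:,:,::-1].copy();print(proj(f,w(-.065,.205)))
    cv2.imwrite(f"pics/{n}2.png",im[130:280,220:370] if n=="side" else im)
a=cv2.resize(cv2.imread("pics/side2.png"),(400,400));b=cv2.resize(cv2.imread("pics/wrist2.png"),(400,300))
o=np.zeros((400,800,3),np.uint8);o[:,:400]=a;o[:300,400:]=b;cv2.imwrite("pics/c2.png",o)
E
```

```text
t: 5.2
eef_pos: [0.5193, 0.0638, 0.1945]
ee_rot: [0.348, 0.162, 0.921, -0.063]
force: [0.4, 0.5, -0.2]
finger_gap: 0.0602
grasp_force: 0.0
t 5.20 grasp lx -0.0615 ly 0.0005 z 0.2087 gap 0.0602 gf 0.0 F [ 0.4  0.5 -0.2]
lean 41.4
turn deg [-0.2  0.4  0.1]
shift mm now [ 5.1 -0.5  0.5] in target axes [ 5.1 -0.5  0.5]
[ 0.25505026  0.40815132 -0.90811497  2.34776803  1.63499431  0.85186033
 -0.7026451 ]
[[293.69959961 213.45236009]]
[[314.37784409 332.75511754]]
```

View pics/c2.png

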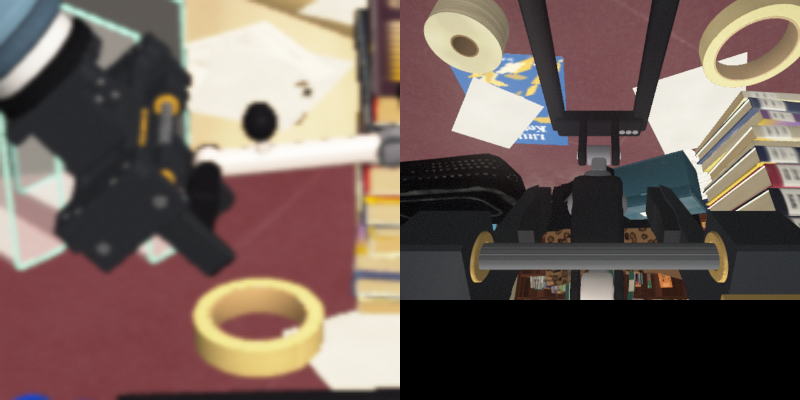

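The fingers straddle the head correctly. I'll close lightly and compute the arc.

```bash
cat >> h.py <<'E'
def arc(c,r,phis,lean,p0=None):
    """path c+r*(-sin phi,-cos phi) in local (x,z) -> tool shifts (x,z) mm at fixed lean"""
    a=np.deg2rad(lean);p=np.c_[c[0]-r*np.sin(phis),c[1]-r*np.cos(phis)]
    if p0 is not None: p=np.vstack([p0,p])
    d=np.diff(p,axis=0);fw=-d[:,0];dn=-d[:,1]
    print(np.round(1000*np.c_[fw*np.cos(a)+dn*np.sin(a),-fw*np.sin(a)+dn*np.cos(a)],1).tolist())
E
python3 -m crank '[[[0.005,0,0.0005],[0,0,0]],[[0,0,0],[0,0,0]],[[0,0,0],[0,0,0]],[[0,0,0],[0,0,0]],[[0,0,0],[0,0,0]],[[0,0,0],[0,0,0]],[[0,0,0],[0,0,0]]]' 0.02 4
python3 - <<'E'
from h import *
from station import arm
s=arm.get_state();show(s,(-.065,.205),41.4,.0)
arc((-.0575,.248),.0437,np.linspace(.17,1.55,11),41.4)
E
```

```text
t: 6.0
eef_pos: [0.5159, 0.0645, 0.1909]
ee_rot: [0.348, 0.163, 0.921, -0.062]
force: [-0.4, -0.9, 2.4]
finger_gap: 0.0328
grasp_force: 4.0
t 6.00 grasp lx -0.0649 ly -0.0000 z 0.2052 gap 0.0328 gf 4.0 F [-0.4 -0.9  2.4]
lean 41.4
turn deg [-0.2  0.  -0. ]
shift mm now [0.2 0.  0.1] in target axes [0.2 0.  0.1]
[[3.4, -4.9], [2.7, -5.4], [2.0, -5.7], [1.2, -5.9], [0.3, -6.0], [-0.5, -6.0], [-1.3, -5.9], [-2.1, -5.6], [-2.9, -5.3], [-3.6, -4.9]]
```

```bash

python3 -m crank '[[[0.0034,0,-0.0049],[0,0,0]],[[0.0027,0,-0.0054],[0,0,0]],[[0.002,0,-0.0057],[0,0,0]],[[0.0012,0,-0.0059],[0,0,0]],[[0.0003,0,-0.006],[0,0,0]],[[0,0,0],[0,0,0]]]'
python3 - <<'E'
from h import *
from station import arm
s=arm.get_state();show(s);c=np.array([-.0575,.248]);p=(w(0,0)*0)
print(s["joint_positions"])
arc((-.0575,.248),.0437,np.r_[.86],41.4)
E
```

```text
t: 6.6
eef_pos: [0.4907, 0.0736, 0.2055]
ee_rot: [0.348, 0.162, 0.921, -0.062]
force: [-2.2, 0.2, -0.2]
finger_gap: 0.0332
grasp_force: 4.0
t 6.60 grasp lx -0.0917 ly -0.0000 z 0.2197 gap 0.0332 gf 4.0 F [-2.2  0.2 -0.2]
lean 41.4
turn deg [-0.1 -0.   0. ]
[ 0.26209067  0.35483601 -0.97576764  2.38666482  1.5674026   0.86356934
 -0.71076105]
[]
```

```bash
cat >> h.py <<'E'
def arc2(c,r,phis,leans,p0):
    """TCP shifts with lean schedule; p0 current grasp (lx,z); leans has one more entry than phis"""
    L=np.deg2rad(leans);tz=np.c_[np.sin(L),-np.cos(L)]
    p=np.vstack([p0,np.c_[c[0]-r*np.sin(phis),c[1]-r*np.cos(phis)]])+.019*tz
    d=np.diff(p,axis=0);a=L[:-1];fw=-d[:,0];dn=-d[:,1]
    print(np.round(1000*np.c_[fw*np.cos(a)+dn*np.sin(a),-fw*np.sin(a)+dn*np.cos(a)],1).tolist(),"turns",np.round(-np.diff(leans),1))
E
python3 - <<'E'
from h import *
arc2((-.0575,.248),.0437,np.linspace(.86,1.6,7)[1:],np.linspace(41.4,29.4,7),(-.0912,.2197))
E
```

```text
[[-0.0, -4.8], [-0.2, -5.3], [-0.7, -5.2], [-1.1, -5.1], [-1.6, -4.9], [-2.0, -4.7]] turns [2. 2. 2. 2. 2. 2.]
```

```bash

python3 -m crank '[[[0,0,-0.0048],[0,2,0]],[[-0.0002,0,-0.0053],[0,2,0]],[[-0.0007,0,-0.0052],[0,2,0]],[[-0.0011,0,-0.0051],[0,2,0]],[[-0.0016,0,-0.0049],[0,2,0]],[[-0.002,0,-0.0047],[0,2,0]],[[0,0,0],[0,0,0]]]'
python3 - <<'E'
from h import *
from station import arm
s=arm.get_state();show(s);print(s["joint_positions"])
f=arm.grab_frame("side");im=f["color"][:,:,::-1];np.savez("pics/s3.npz",**f)
cv2.imwrite("pics/s3.png",cv2.resize(im[130:280,220:420],(800,600)))
E
```

```text
t: 7.3
eef_pos: [0.479, 0.0778, 0.2326]
ee_rot: [0.249, 0.169, 0.953, -0.045]
force: [-4.3, 0.6, 0.5]
finger_gap: 0.0332
grasp_force: 4.0
t 7.30 grasp lx -0.1010 ly -0.0001 z 0.2491 gap 0.0332 gf 4.0 F [-4.3  0.6  0.5]
lean 29.3
turn deg [-0.1  0.  -0.1]
[ 0.46754158  0.24317868 -1.06429516  2.25961506  1.05743032  0.71275893
 -0.14697687]
```

View pics/s3.png

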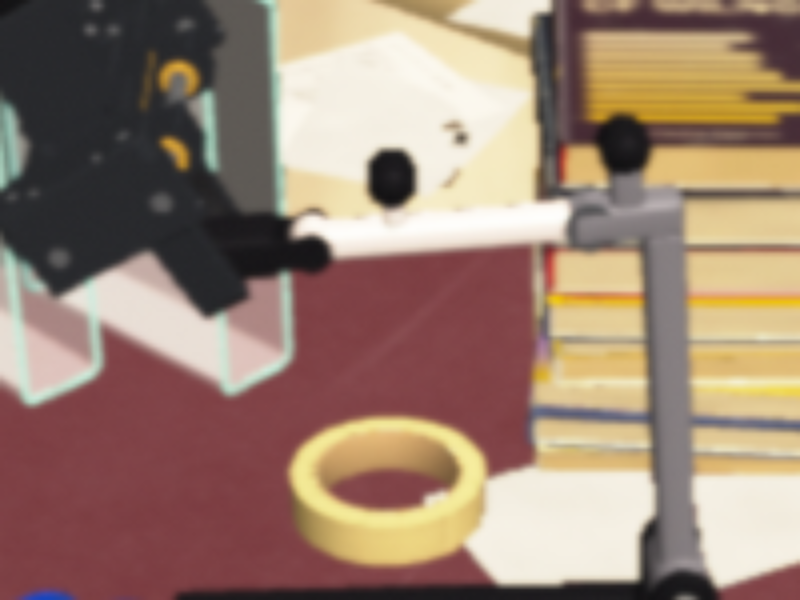

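The head now looks in line with the boom. I'll release, back off along the tool axis and check.

```bash

python3 -m crank '[[[0,0,0],[0,0,0]],[[0,0,0],[0,0,0]],[[0,0,0],[0,0,0]],[[0,0,-0.02],[0,0,0]],[[0,0,-0.025],[0,0,0]],[[0,0,-0.025],[0,0,0]],[[0,0,-0.02],[0,0,0]],[[0,0,0],[0,0,0]]]' 0.06
cat >> h.py <<'E'
def prof(fs,name,s=1600,u0=250):
    out=[]
    for f in fs:
        P=cloud(f);C=f["color"];d=P[...,:2]-B["cen"];ax=B["ax"]
        L=np.stack([d@ax,d@[-ax[1],ax[0]],P[...,2]],-1)
        k=(abs(L[...,0])<.25)&(abs(L[...,1])<.03)&(L[...,2]>.03)&(L[...,2]<.36)
        A=np.zeros((590,400,3),np.uint8)+90
        for q,cc in zip(L[k],C[k]):
            u=int(u0+q[0]*s);v=int(580-q[2]*s)
            if 0<=u<398 and 0<=v<588: A[v:v+3,u:u+3]=cc[::-1]
        out.append(A)
    cv2.imwrite(name,np.hstack(out))
E
python3 - <<'E'
from h import *
from station import arm
s=arm.get_state();show(s);print(s["joint_positions"])
fs=[arm.grab_frame(n) for n in ["top","side"]]
prof(fs,"pics/p4.png")
E
```

```text
t: 8.15
eef_pos: [0.4386, 0.094, 0.3135]
ee_rot: [0.253, 0.168, 0.952, -0.045]
force: [-0.6, -0.1, 0.4]
finger_gap: 0.0603
grasp_force: 0.0
t 8.15 grasp lx -0.1446 ly 0.0013 z 0.3299 gap 0.0603 gf 0.0 F [-0.6 -0.1  0.4]
lean 29.8
turn deg [-0.1  0.  -0. ]
[ 0.6532454  -0.10321761 -1.15992006  2.22112139  0.48585302  0.67430775
  0.36135915]
```

View pics/p4.png

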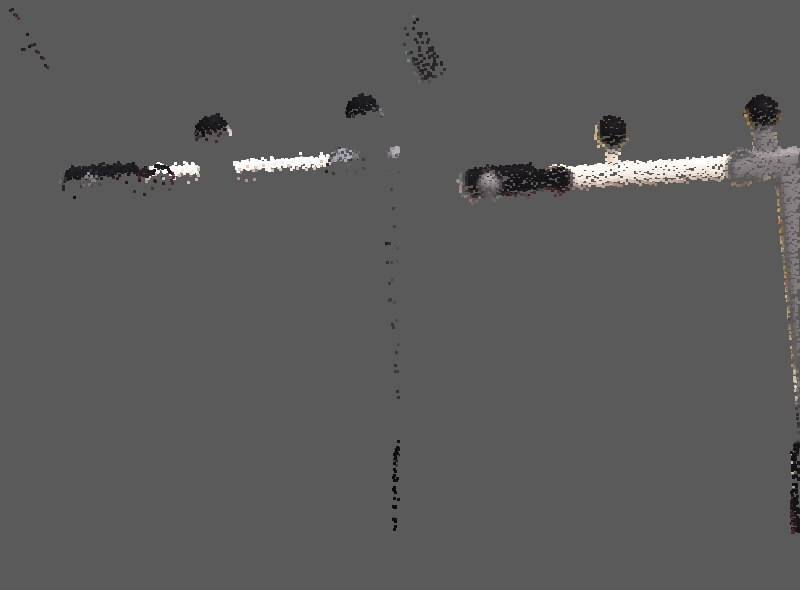

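The head is in line: slope about .057 against .065 for the boom. The boom drum is at (−.024,.281) and the elbow at about (.058,.260).

```bash
python3 - <<'E'
from h import *
from station import arm
s=arm.get_state();show(s,(-.0238,.2806),32,.06)
E
```

```text
t 8.25 grasp lx -0.1444 ly -0.0001 z 0.3276 gap 0.0599 gf 0.0 F [ 0.4 -0.4  0.1]
lean 29.5
turn deg [-0.2 -2.5 -0.1]
shift mm now [-79.2   0.3  40.4] in target axes [-77.4   0.1  43.8]
```

```bash

python3 -m crank '[[[-0.02,0,0.005],[0,-2.5,0]],[[-0.02,0,0.01],[0,0,0]],[[-0.02,0,0.01],[0,0,0]],[[-0.018,0,0.015],[0,0,0]],[[0,0,0.02],[0,0,0]],[[0,0,0.02],[0,0,0]],[[0,0,0],[0,0,0]]]' 0.05
python3 - <<'E'
from h import *
from station import arm
s=arm.get_state();show(s,(-.0238,.2806),32,0);print(s["joint_positions"])
E
```

```text
t: 8.95
eef_pos: [0.5393, 0.0551, 0.279]
ee_rot: [0.267, 0.168, 0.948, -0.048]
force: [0.2, 0.4, -0.6]
finger_gap: 0.0502
grasp_force: 0.0
t 8.95 grasp lx -0.0371 ly -0.0008 z 0.2952 gap 0.0502 gf 0.0 F [ 0.2  0.4 -0.6]
lean 31.5
turn deg [-0.2 -0.5 -0.1]
shift mm now [-3.7  0.9 19.4] in target axes [-3.5  0.8 19.4]
[ 0.57462455  0.25879111 -1.08993623  2.12838334  1.01198823  0.74922719
  0.03885719]
```

```bash

python3 -m crank '[[[-0.0035,0.0008,0.01],[0,0,0]],[[0,0,0.0094],[0,0,0]],[[0,0,0],[0,0,0]],[[0,0,0],[0,0,0]],[[0,0,0],[0,0,0]],[[0,0,0],[0,0,0]],[[0,0,0],[0,0,0]]]' 0.015 25
python3 - <<'E'
from h import *
from station import arm
s=arm.get_state();show(s,(-.0238,.2806),32,0);print(s["joint_positions"])
arc((.0578,.2603),.0841,np.r_[np.linspace(1.814,.244,16),.2],31.6)
E
```

```text
t: 9.65
eef_pos: [0.552, 0.0515, 0.2683]
ee_rot: [0.27, 0.167, 0.947, -0.049]
force: [2.1, -3.0, -9.2]
finger_gap: 0.0241
grasp_force: 24.9
t 9.65 grasp lx -0.0240 ly 0.0001 z 0.2844 gap 0.0241 gf 24.9 F [ 2.1 -3.  -9.2]
lean 31.8
turn deg [-0.2 -0.2 -0.1]
shift mm now [ 1.8 -0.1  3.4] in target axes [ 1.8 -0.1  3.3]
[ 0.54244835  0.3012431  -1.05665374  2.12093345  1.07769718  0.75260376
 -0.00523677]
[[5.9, 6.5], [5.2, 7.1], [4.5, 7.6], [3.7, 8.0], [2.8, 8.3], [1.9, 8.6], [1.0, 8.7], [0.1, 8.8], [-0.8, 8.8], [-1.7, 8.6], [-2.6, 8.4], [-3.5, 8.1], [-4.3, 7.7], [-5.1, 7.2], [-5.8, 6.6], [-2.6, 2.6]]
```

```bash

python3 -m crank '[[[0.0059,0,0.0065],[0,0,0]],[[0.0052,0,0.0071],[0,0,0]],[[0.0045,0,0.0076],[0,0,0]],[[0.0037,0,0.008],[0,0,0]],[[0.0028,0,0.0083],[0,0,0]],[[0.0019,0,0.0086],[0,0,0]],[[0.001,0,0.0087],[0,0,0]],[[0.0001,0,0.0088],[0,0,0]],[[0,0,0],[0,0,0]],[[0,0,0],[0,0,0]]]'
python3 - <<'E'
from h import *
from station import arm
s=arm.get_state();show(s);print(s["joint_positions"])
f=arm.grab_frame("side");im=f["color"][:,:,::-1]
cv2.imwrite("pics/s5.png",cv2.resize(im[130:330,220:420],(600,600)))
E
```

```text
t: 10.65
eef_pos: [0.5635, 0.0474, 0.201]
ee_rot: [0.27, 0.167, 0.947, -0.049]
force: [-1.9, -2.3, -8.0]
finger_gap: 0.0239
grasp_force: 25.1
t 10.65 grasp lx -0.0118 ly 0.0001 z 0.2172 gap 0.0239 gf 25.1 F [-1.9 -2.3 -8. ]
lean 31.8
turn deg [-0.2  0.  -0.1]
[ 0.42563611  0.44211537 -0.94307936  2.16211964  1.33319961  0.74250305
 -0.24032904]
```

View pics/s5.png

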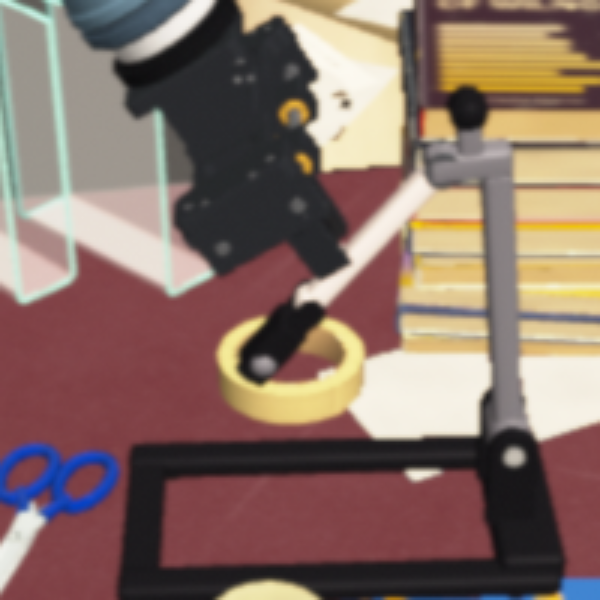

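The boom is halfway down, at about 45°, with the head in line and the hand clear. I'll continue to the stop.

```bash

python3 -m crank '[[[-0.0008,0,0.0088],[0,0,0]],[[-0.0017,0,0.0086],[0,0,0]],[[-0.0026,0,0.0084],[0,0,0]],[[-0.0035,0,0.0081],[0,0,0]],[[-0.0043,0,0.0077],[0,0,0]],[[-0.0051,0,0.0072],[0,0,0]],[[-0.0058,0,0.0066],[0,0,0]],[[-0.0026,0,0.0026],[0,0,0]],[[0,0,0],[0,0,0]],[[0,0,0],[0,0,0]]]'
python3 - <<'E'
from h import *
from station import arm
s=arm.get_state();show(s);print(s["joint_positions"])
fs=[arm.grab_frame(n) for n in ["top","side"]]
np.savez("pics/s6.npz",**fs[1])
prof(fs,"pics/p6.png",u0=200)
E
```

```text
t: 11.7
eef_pos: [0.6132, 0.0294, 0.1655]
ee_rot: [0.27, 0.167, 0.947, -0.049]
force: [-2.6, -2.0, -9.5]
finger_gap: 0.0234
grasp_force: 25.0
t 11.70 grasp lx 0.0410 ly 0.0002 z 0.1816 gap 0.0234 gf 25.0 F [-2.6 -2.  -9.5]
lean 31.8
turn deg [-0.2  0.  -0.1]
[ 0.40107734  0.57119944 -0.86363655  2.08258096  1.45351181  0.73996918
 -0.25422505]
```

View pics/p6.png

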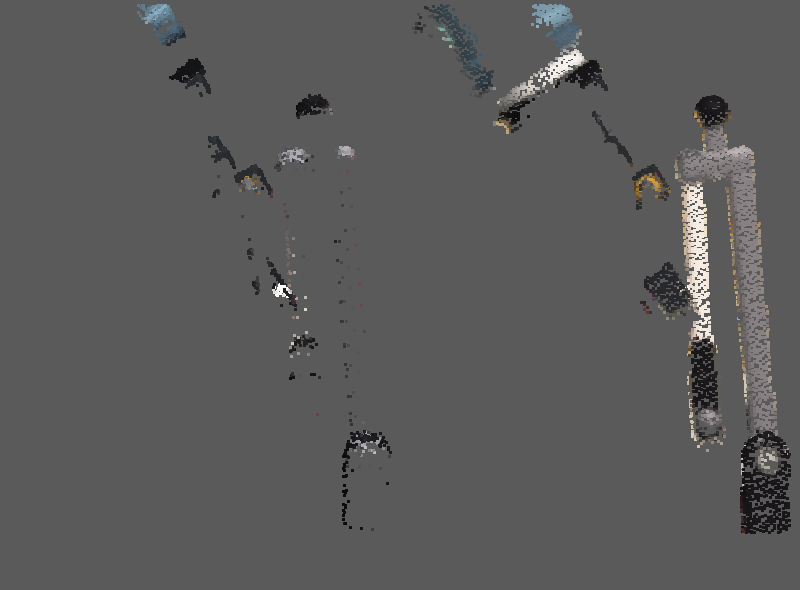

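The boom is parallel to the mast: slope about .067 against .076. I'll release and go to the mast drum.

```bash

python3 -m crank '[[[0,0,0],[0,0,0]],[[0,0,0],[0,0,0]],[[0,0,-0.015],[0,0,0]],[[0,0,-0.025],[0,0,0]],[[0,0,-0.03],[0,0,0]],[[0,0,-0.03],[0,0,0]],[[0,0,-0.03],[0,0,0]],[[0,0,-0.03],[0,0,0]],[[0,0,0],[0,0,0]],[[0,0,0],[0,0,0]]]' 0.05
python3 - <<'E'
from h import *
from station import arm
s=arm.get_state();show(s,(.070,.2938),31.8,.06);print(s["joint_positions"])
E
```

```text
t: 12.8
eef_pos: [0.5359, 0.0591, 0.3036]
ee_rot: [0.272, 0.167, 0.946, -0.049]
force: [-0.3, -0.0, 0.4]
finger_gap: 0.0502
grasp_force: 0.0
t 12.80 grasp lx -0.0418 ly 0.0017 z 0.3197 gap 0.0502 gf 0.0 F [-0.3 -0.   0.4]
lean 32.1
turn deg [-0.1  0.3 -0. ]
shift mm now [-81.3  -1.6  21.4] in target axes [-81.4  -1.7  21. ]
[ 0.61503728  0.20141496 -1.12387561  2.11085463  0.92744585  0.7517758
  0.11383741]
```

```bash

python3 -m crank '[[[-0.025,0,-0.02],[0,0,0]],[[-0.025,0,-0.02],[0,0,0]],[[0,0,0],[0,7.3,0]],[[0,0,0],[0,7.3,0]],[[0,0,0],[0,7.3,0]],[[0,0,0],[0,0,0]],[[0,0,0],[0,0,0]]]' 0.05
python3 - <<'E'
from h import *
from station import arm
s=arm.get_state();show(s,(.070,.2938),10,.03);print(s["joint_positions"])
E
```

```text
t: 13.5
eef_pos: [0.5551, 0.0516, 0.3609]
ee_rot: [0.086, 0.173, 0.981, -0.016]
force: [-0.7, 0.7, 0.2]
finger_gap: 0.0497
grasp_force: 0.0
t 13.50 grasp lx -0.0144 ly 0.0012 z 0.3796 gap 0.0497 gf 0.0 F [-0.7  0.7  0.2]
lean 10.0
turn deg [-0.1  0.  -0.1]
shift mm now [-68.2  -1.   69.2] in target axes [-68.2  -1.2  69.2]
[ 0.68375598  0.38105614 -1.16164901  1.71773753  0.51275976  1.18109822
  0.61407207]
```

```bash

python3 -m crank '[[[-0.023,0,0.01],[0,0,0]],[[-0.023,0,0.01],[0,0,0]],[[-0.022,-0.001,0.015],[0,0,0]],[[0,0,0.02],[0,0,0]],[[0,0,0.014],[0,0,0]],[[0,0,0],[0,0,0]],[[0,0,0],[0,0,0]]]' 0.05
python3 - <<'E'
from h import *
from station import arm
s=arm.get_state();show(s,(.070,.2938),10,0);print(s["joint_positions"])
E
```

```text
t: 14.2
eef_pos: [0.6279, 0.0242, 0.3068]
ee_rot: [0.086, 0.173, 0.981, -0.016]
force: [0.3, 0.5, 0.3]
finger_gap: 0.0505
grasp_force: 0.0
t 14.20 grasp lx 0.0633 ly 0.0003 z 0.3255 gap 0.0505 gf 0.0 F [0.3 0.5 0.3]
lean 10.1
turn deg [-0.1  0.1  0. ]
shift mm now [-1.  -0.3 32.4] in target axes [-1.1 -0.3 32.4]
[ 0.58002255  0.55529988 -1.05048128  1.62728116  0.65513224  1.15401386
  0.60180849]
```

```bash

python3 -m crank '[[[-0.001,0,0.016],[0,0,0]],[[0,0,0.0164],[0,0,0]],[[0,0,0],[0,0,0]],[[0,0,0],[0,0,0]]]' 0.05
python3 - <<'E'
from h import *
from station import arm
s=arm.get_state();show(s,(.070,.2938),10,0)
E
python3 -m crank '[[[0,0,0],[0,0,0]],[[0,0,0],[0,0,0]],[[0,0,0],[0,0,0]],[[0,0,0],[0,0,0]],[[0,0,0],[0,0,0]]]' 0.015 30
python3 - <<'E'
from h import *
from station import arm
s=arm.get_state();show(s,(.070,.2938),10,0)
sh=np.array([.101,.075]);c=np.array([.0703,.2938])-sh;r=np.hypot(*c);phi=np.arctan2(-c[0],-c[1]);print(r,phi)
e=np.arctan2(.217,.014);print("end phi",e)
P=np.linspace(phi,e,26);print(np.round([sh[0]-r*np.sin(e),sh[1]-r*np.cos(e)],4))
arc(sh,r,P,10)
E
```

```text
t: 14.6
eef_pos: [0.6344, 0.0211, 0.2738]
ee_rot: [0.085, 0.173, 0.981, -0.016]
force: [1.2, -0.2, 0.4]
finger_gap: 0.0499
grasp_force: 0.0
t 14.60 grasp lx 0.0706 ly -0.0004 z 0.2925 gap 0.0499 gf 0.0 F [ 1.2 -0.2  0.4]
lean 9.9
turn deg [-0.1 -0.1 -0.1]
shift mm now [ 0.3  0.4 -1.4] in target axes [ 0.3  0.4 -1.4]
t: 15.1
eef_pos: [0.635, 0.0215, 0.2749]
ee_rot: [0.086, 0.173, 0.981, -0.016]
force: [1.2, -0.1, 1.7]
finger_gap: 0.0239
grasp_force: 30.0
t 15.10 grasp lx 0.0709 ly 0.0001 z 0.2936 gap 0.0239 gf 30.0 F [ 1.2 -0.1  1.7]
lean 10.0
turn deg [-0.1  0.  -0.1]
shift mm now [ 0.8 -0.1 -0.4] in target axes [ 0.8 -0.1 -0.4]
0.22094327326261826 3.002191913329184
end phi 1.506369487369343
[-0.1195  0.0608]
[[13.2, -0.1], [13.2, 0.7], [13.1, 1.5], [13.0, 2.3], [12.9, 3.1], [12.7, 3.8], [12.4, 4.6], [12.1, 5.3], [11.8, 6.0], [11.4, 6.7], [11.0, 7.4], [10.5, 8.0], [10.0, 8.6], [9.5, 9.2], [8.9, 9.8], [8.3, 10.3], [7.7, 10.8], [7.0, 11.2], [6.3, 11.6], [5.6, 12.0], [4.9, 12.3], [4.2, 12.5], [3.4, 12.8], [2.6, 13.0], [1.8, 13.1]]
```

```bash

python3 - <<'E'
from h import *
sh=np.array([.101,.0785]);c=np.array([.0705,.2938])-sh;r=np.hypot(*c);phi=np.arctan2(-c[0],-c[1]);print(r,phi)
arc(sh,.2174,np.linspace(phi,1.506,26),10)
E
python3 -m crank '[[[0.006,0,0],[0,0,0]],[[0.013,0,0.0005],[0,0,0]],[[0.013,0,0.001],[0,0,0]],[[0.013,0,0.002],[0,0,0]],[[0.013,0,0.0027],[0,0,0]],[[0.0127,0,0.0035],[0,0,0]],[[0,0,0],[0,0,0]]]'
python3 - <<'E'
from h import *
from station import arm
s=arm.get_state();show(s);print(s["joint_positions"])
E
```

```text
0.21744962635056422 3.0008662540179785
[[13.0, -0.1], [13.0, 0.7], [12.9, 1.5], [12.8, 2.3], [12.6, 3.0], [12.4, 3.8], [12.2, 4.5], [11.9, 5.2], [11.6, 5.9], [11.2, 6.6], [10.8, 7.3], [10.3, 7.9], [9.8, 8.5], [9.3, 9.1], [8.7, 9.6], [8.2, 10.1], [7.5, 10.6], [6.9, 11.0], [6.2, 11.4], [5.5, 11.8], [4.8, 12.1], [4.1, 12.3], [3.3, 12.6], [2.6, 12.7], [1.8, 12.9]]
t: 15.8
eef_pos: [0.5705, 0.0447, 0.2524]
ee_rot: [0.086, 0.173, 0.981, -0.016]
force: [3.0, 2.2, -4.6]
finger_gap: 0.0241
grasp_force: 30.0
t 15.80 grasp lx 0.0024 ly -0.0000 z 0.2711 gap 0.0241 gf 30.0 F [ 3.   2.2 -4.6]
lean 10.1
turn deg [-0.1  0.  -0. ]
[ 0.58888697  0.51531169 -1.05450439  1.82702702  0.67736414  1.00961177
  0.48570627]
```

```bash

python3 -m crank '[[[0.0123,0,0.0041],[0,0,0]],[[0.012,0,0.0048],[0,0,0]],[[0.0118,0,0.0056],[0,0,0]],[[0.0114,0,0.0063],[0,0,0]],[[0.011,0,0.0069],[0,0,0]],[[0.0106,0,0.0076],[0,0,0]],[[0.0101,0,0.0082],[0,0,0]],[[0.0096,0,0.0088],[0,0,0]],[[0.009,0,0.0093],[0,0,0]],[[0,0,0],[0,0,0]]]'
python3 - <<'E'
from h import *
from station import arm
s=arm.get_state();show(s);print(s["joint_positions"])
M=rot(s["ee_rot"]).as_matrix();g=s["eef_pos"]-.019*M[:,2];lx=(g[:2]-B["cen"])@B["ax"]
c=np.array([lx-.101,g[2]-.0785]);phi=np.arctan2(-c[0],-c[1]);print(np.hypot(*c),phi)
n=int(np.ceil((phi-1.48)/.065));arc((.101,.0785),.2174,np.linspace(phi,1.48,n+1),10)
E
```

```text
t: 16.8
eef_pos: [0.4905, 0.0737, 0.1742]
ee_rot: [0.086, 0.173, 0.981, -0.016]
force: [8.7, 1.2, -13.9]
finger_gap: 0.0235
grasp_force: 30.0
t 16.80 grasp lx -0.0827 ly -0.0001 z 0.1929 gap 0.0235 gf 30.0 F [  8.7   1.2 -13.9]
lean 10.0
turn deg [-0.1  0.  -0.1]
[ 0.51284314  0.4919573  -1.01077608  2.07463278  0.77387355  0.81327722
  0.25530893]
0.21641218103286847 2.1275744900380076
[[9.1, 10.8], [8.3, 11.3], [7.6, 11.9], [6.8, 12.3], [6.0, 12.7], [5.2, 13.1], [4.3, 13.4], [3.4, 13.7], [2.5, 13.8], [1.6, 14.0]]
```

```bash

python3 -m crank '[[[0.0091,0,0.0108],[0,0,0]],[[0.0083,0,0.0113],[0,0,0]],[[0.0076,0,0.0119],[0,0,0]],[[0.0068,0,0.0123],[0,0,0]],[[0.006,0,0.0127],[0,0,0]],[[0.0052,0,0.0131],[0,0,0]],[[0.0043,0,0.0134],[0,0,0]],[[0.0034,0,0.0137],[0,0,0]],[[0,0,0],[0,0,0]]]'
python3 - <<'E'
from h import *
from station import arm
s=arm.get_state();show(s);print(s["joint_positions"])
M=rot(s["ee_rot"]).as_matrix();g=s["eef_pos"]-.019*M[:,2];lx=(g[:2]-B["cen"])@B["ax"]
c=np.array([lx-.101,g[2]-.0785]);phi=np.arctan2(-c[0],-c[1]);print(np.hypot(*c),phi)
E
```

```text
t: 17.7
eef_pos: [0.4595, 0.0849, 0.0675]
ee_rot: [0.085, 0.173, 0.981, -0.016]
force: [4.3, 0.7, -7.5]
finger_gap: 0.0236
grasp_force: 30.4
t 17.70 grasp lx -0.1157 ly -0.0001 z 0.0862 gap 0.0236 gf 30.4 F [ 4.3  0.7 -7.5]
lean 9.9
turn deg [-0.1  0.  -0.1]
[ 0.30531664  0.62393857 -0.80667868  2.19953821  1.08213606  0.63367765
 -0.09347296]
0.21681026566088482 1.6063668456305615
```

```bash

python3 -m crank '[[[0.0014,0,0.007],[0,0,0]],[[0.0012,0,0.007],[0,0,0]],[[0.0008,0,0.005],[0,0,0]],[[0.0005,0,0.003],[0,0,0]],[[0.0005,0,0.003],[0,0,0]],[[0,0,0],[0,0,0]],[[0,0,0],[0,0,0]]]'
python3 - <<'E'
from h import *
from station import arm
s=arm.get_state();show(s)
M=rot(s["ee_rot"]).as_matrix();g=s["eef_pos"]-.019*M[:,2];lx=(g[:2]-B["cen"])@B["ax"]
c=np.array([lx-.101,g[2]-.0785]);phi=np.arctan2(-c[0],-c[1]);print(np.hypot(*c),phi)
E
```

```text
t: 18.4
eef_pos: [0.4599, 0.0848, 0.0429]
ee_rot: [0.086, 0.173, 0.981, -0.016]
force: [5.8, 1.0, -6.5]
finger_gap: 0.0235
grasp_force: 30.4
t 18.40 grasp lx -0.1153 ly -0.0001 z 0.0617 gap 0.0235 gf 30.4 F [ 5.8  1.  -6.5]
lean 10.0
turn deg [-0.1  0.  -0.1]
0.21694978907471976 1.4930615322994139
```

```bash

for i in 1 2; do python3 -m crank '[[[0.0005,0,0.0025],[0,0,0]],[[0,0,0],[0,0,0]],[[0,0,0],[0,0,0]]]'; done
```

```text
t: 18.7
eef_pos: [0.46, 0.0847, 0.0416]
ee_rot: [0.087, 0.173, 0.981, -0.016]
force: [-1.3, -1.6, 14.8]
finger_gap: 0.0234
grasp_force: 28.3
t: 19.0
eef_pos: [0.4602, 0.0847, 0.0395]
ee_rot: [0.087, 0.173, 0.981, -0.016]
force: [-2.4, -0.9, 21.6]
finger_gap: 0.0229
grasp_force: 27.6
```

The stop is reached: the force reversed to +15 N and then +22 N. I'll release, retreat and check.

```bash

python3 -m crank '[[[0,0,0],[0,0,0]],[[0,0,0],[0,0,0]],[[0,0,0],[0,0,0]],[[0,0,-0.02],[0,0,0]],[[0,0,-0.03],[0,0,0]],[[0,0,-0.04],[0,0,0]],[[0,0,-0.04],[0,0,0]],[[0,0,-0.04],[0,0,0]],[[0,0,-0.04],[0,0,0]],[[0,0,0],[0,0,0]]]' 0.055
python3 - <<'E'
from h import *
from station import arm
s=arm.get_state();show(s)
fs=[arm.grab_frame(n) for n in ["top","side"]]
prof(fs,"pics/pe.png",u0=230);a=cv2.imread("pics/pe.png")[380:590]
b=cv2.resize(fs[1]["color"][170:370,220:460,::-1],(468,390));o=np.zeros((600,800,3),np.uint8)
c=cv2.resize(fs[0]["color"][150:390,200:400,::-1],(325,390))
o[:210]=a;o[210:,:468]=b;o[210:,475:]=c;cv2.imwrite("pics/e.png",o)
E
```

```text
t: 20.0
eef_pos: [0.4268, 0.0984, 0.2484]
ee_rot: [0.089, 0.174, 0.981, -0.016]
force: [0.6, 0.5, 0.2]
finger_gap: 0.0549
grasp_force: 0.0
t 20.00 grasp lx -0.1511 ly 0.0014 z 0.2671 gap 0.0549 gf 0.0 F [0.6 0.5 0.2]
lean 10.3
turn deg [-0.   0.  -0.1]
```

View pics/e.png

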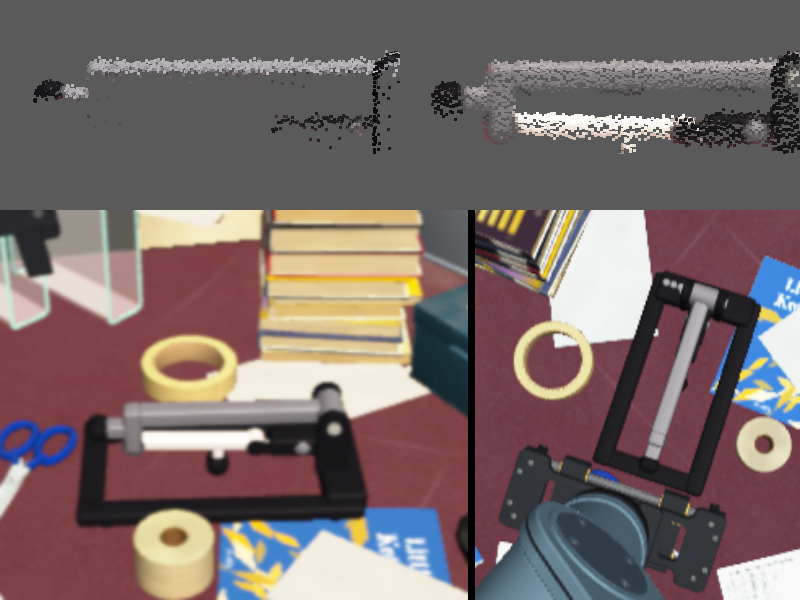

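The mast is level, the boom lies parallel underneath within about 0.03 rad and the head is in line. The bystanders haven't moved and the hand is clear, so I'm handing in.

```bash
python3 -c "
from station import arm
print(arm.job_done())"
```

```text
the job is handed in; nothing more can be done
None
```

The document camera is folded away and the job is handed in: head in line, boom against the mast and mast flat on its stop, each looking well inside the 0.12 rad limit in the last camera views, with tape, labels and scissors still in place; no verdict was returned.

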